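# Bolt the cattle ramp to the train board

## Task

Bolt the wooden cattle ramp to the train board: lay its tab flat over the steel keyhole plate in the board's square cut-out, ramp rising towards the tracks, then put the wooden thumbscrew down through both keyholes until its collar sits on the tab, and lock it with a quarter turn. Feel for the lower keyhole gently rather than forcing the screw, and leave the tram and footbridge where they stand; let go of everything at the end.

Things in the scene. Friction and masses are not known exactly. Their poses are not given: they have to be found in the camera images.
- board: Fixed pine train board, 340 (x) by 600 (y) by 40 mm high; origin at the centre of its underside, z up. Two tracks 40 mm wide, 12 mm high run along y at x = 125 mm; a steel clamp stands 14 mm above its far edge (x over 147 mm, y = 0). A 52 mm square steel plate 8 mm thick lies in its cut-out, top 0.5 mm below the board's top, hollow below it to the bench, held fast (80 N to shift).
- cutout (a point): Centre of the 70 mm square cut-out, level with the board's top (board x = -70, y = 0); axes as the board's. The steel plate's keyhole was fitted by hand: it lies up to 7 mm from this point in x and in y (not measured: feel or look for it), not turned. It is a 14 mm square with a slot 7 mm wide and 33 mm long in all through it along y.
- ramp_hole (a point): Centre of the loose ramp's keyhole, at the top of its flat 10 mm thick tab. x points up the ramp (along board +x once bolted), z up. The tab spans x -25 to 35, y -28 to 28 mm about this point. The keyhole goes right through: a 15 mm square with a slot 8 mm wide, 34 mm long in all, along y.
- ramp_grip (a point): Point inside the ramp's solid wedge, 108 mm up the ramp (x) from the keyhole, 30 mm above its underside, on the centre line: grip it here across its 56 mm width (y). The wedge runs from x = 35 to 145 mm from the keyhole and rises from 14 to 46 mm (65 mm with its rail).
- ramp: The wooden cattle ramp, about 250 g, flat underside; origin at its underside below the keyhole, axes as ramp_hole. It slides easily on the board: a screw standing in its keyhole drags it along.
- screw_tip (a point): Lowest point of the loose thumbscrew, on its axis, z towards the head. Going up: round nose of 10 mm diameter, 4 mm long; then (from 5 mm) a 12 mm shank to 32 mm; a 28 mm collar to 37 mm. A square-edged steel cross bar, 5 mm (x) by 30 mm (y) in all, 6 mm high, runs through the shank from 5 to 11 mm above this point: it passes a keyhole when y lies along the slot.
- screw_head (a point): Grip point in the screw's flat grip bar, 58 mm above its tip. The grip bar is 12 mm thick (x: grip across this), 36 mm wide (y, parallel to the steel cross bar), from 37 to 72 mm above the tip.
- screw: The wooden quarter-turn thumbscrew, 60 g; origin at its tip, axes as screw_tip. It starts upright in a fixed dark wooden block (50 by 70 by 40 mm high) on the board, collar on the block: lift it 45 mm to clear. Fully home, collar on the tab, its cross bar is 2.5 mm clear below the steel plate and turns freely; a quarter turn either way lays it across the slot.
- tram: Bystander: pink painted wooden tram, 38 by 110 by 41 mm, loose on a track. Origin at the centre of its underside.
- bridge: Bystander: small lacquered green footbridge, 76 by 40 by 55 mm, loose, standing over a track. Origin at the centre of its underside.
Mind the look-alikes: they are no part of the job. What is shaped like the screw but orange, purple or yellow is not meant.

How it is judged:
On the way, in this order (a step that is already met when the one before it is completed fails the run):
1. the ramp lies flat with its tab's keyhole over the cut-out's plate (horizontal distance between ramp_hole and cutout below 0.016 m and z of ramp_hole in the frame of cutout below 0.013 m and angle between the x axis of ramp and the x axis of board, either way round below 0.25 rad), for 0.2 s.
2. the thumbscrew is down through both keyholes, not yet turned (z of screw_tip in the frame of cutout below -0.019 m and horizontal distance between screw_tip and cutout below 0.015 m and horizontal distance between screw_tip and ramp_hole below 0.006 m and angle between the y axis of screw and the y axis of board, either way round below 0.5 rad), for 0.1 s.
At the end, for the whole second after the job is handed in: Ramp flat on the board (3 mm, 0.05 rad), along board x within 0.25 rad, rising to the tracks; screw upright (0.12 rad) within 6 mm of the ramp's keyhole and 15 mm of the cut-out's centre, tip 19.5 mm or more below the board's top, cross bar turned 1.1 rad or more off board y; released, at rest (z of screw_tip in the frame of cutout below -0.0195 m and horizontal distance between screw_tip and cutout below 0.015 m and horizontal distance between screw_tip and ramp_hole below 0.006 m and angle between the y axis of screw and the y axis of board, either way round above 1.1 rad and angle between screw's own z axis and vertical below 0.12 rad and angle between the x axis of ramp and the x axis of board, either way round below 0.25 rad and x of ramp_grip in the frame of cutout above 0.08 m and z of ramp_hole in the frame of cutout below 0.013 m and angle between ramp's own z axis and vertical below 0.05 rad and linear speed of each of screw, ramp below 0.02 m/s); the robot touches nothing.
It fails at once if the thumbscrew is forced: over 25 N between it and the board or its steel plate (contact force between screw and board above 25 N).
It fails at once if the thumbscrew is forced: over 25 N between it and the ramp (contact force between screw and ramp above 25 N).
It fails at once if the tram is moved by more than 15 mm (distance of tram from where it was at the start of the episode above 0.015 m).
It fails at once if the footbridge is moved by more than 15 mm (distance of bridge from where it was at the start of the episode above 0.015 m).
It also fails if it takes over 72 s, if anything falls off the work surface, if the arm or the gripper's body presses on something with over 40 N, if the wrist force passes 120 N, or if a joint passes its speed limit or range.

## Robot

A 7-joint arm with a two-finger parallel gripper is mounted at the origin on the work surface. World frame = base frame: x ahead of the robot, y to its left, z up, the work surface at z = 0. Lengths are in m, angles in rad, forces in N, time in s.
With the tool pointing down it reaches from about 0.4 to 0.875 m from the base axis. Payload 19.3 kg.
Tool frame: the origin (TCP) lies at the very end of the fingers, on their centre line; the grasp point (between the pads) lies 19 mm behind it; z points along the fingers, y is the direction in which the jaws open and shut (so a half turn about z gives the same grasp; the last joint's range is limited). The gripper opens to 85 mm and grips with 20 to 120 N. Pads are 22 mm wide; open, the fingers measure 114 mm over their backs; the gripper's body (76 mm by 85 mm) begins 54 mm behind the grasp point. The pads swing forward as they close: fully open they stand 13 mm farther back than shut.
Start: joints at [1.201, 0.521, -0.036, 1.599, 0.021, 1.021, -0.113], TCP at [0.185, -0.597, 0.231] pointing down, gripper open.
Joint ranges: [-2.91, 2.91], [-0.3, 2.13], [-1.5, 1.42], [0.17, 2.43], [-1.26, 4.41], [0.16, 1.93], [-2.52, 2.52]. Speed limits (rad/s): [1.89, 1.89, 2.39, 2.39, 3.01, 3.01, 3.01].

## Interface

Orientations are given as [roll, pitch, yaw] about the fixed x, y, z axes, in that order (R = Rz(yaw) Ry(pitch) Rx(roll)).
In Python, from rig import status, viewer, manip gives the robot as it stands. The module is installed in compiled form; this text tells all that it offers.
- The arm moves only by the shell command python3 -m pendant 'ROWS' [FORCE]. ROWS is JSON, one flat list of numbers, 7 for each row, row after row: the shift along the tool's x, y, z in mm, then the turn, a rotation vector about the tool's x, y, z in rad, then the closure, from 0 (fully open) to 1 (shut). In form: [x, y, z, ax, ay, az, gripper, x, y, z, ax, ay, az, gripper, ...]. A call has 1 to 8 rows; each row shifts and turns the commanded pose from where the row before left it, along the tool's axes as they then stand; what a row does not reach is not made up. A row lasts 1/8 s, in which the tool goes at most 62.5 mm and 10.7 degrees, less where a joint would pass 70% of its speed; a pose out of reach is approached as far as the arm can. A call with a gripper value outside its range is refused whole. The fingers move at their own pace and stop on an object; FORCE is the grip in N (left out, the last holds). Time passes only in rows, so rows that do not move let the fingers close. It gives the time, the measured TCP pose, the force and the opening at its end, in the units of the state.
- status.sense(): the state, without advancing time (a new reading comes with each control period).
- viewer.snapshot(name): name is "scene" or "side" or "wrist"; returns the picture (400x640x3 uint8, blue, green, red); there is no depth.
- viewer.camera_info(name): a dict with "camera_matrix" (3x3 intrinsics, pixels), "extrinsics" (4x4, takes a point from camera to world coordinates). Camera axes: x right, y down, z forward; pixel columns grow to the right and rows downward; lengths in m; the calibration is good to about 2 mm. The wrist camera is an equidistant fisheye: a pixel r from the principal point sees the ray r / f radians off the axis. A picture is of the moment at which its call begins: read the wrist's pose just before it. camera_info takes no time and is no camera call; for the wrist camera it gives the pose at the moment of the call.
- manip.hand_in(): hands the job in, once; it reports no verdict.
The state is a dict: "clock": time; "qpos": joint angles; "qvel": joint speeds; "joint_efforts": joint torques, N m; "eef_pos": TCP position; "tool_rot": TCP orientation; "contact_force": force on the tool from outside, world axes, zero at the start; "ft_torque": the same for the moment, N m; "finger_gap": finger opening in m.
Only numpy, scipy, OpenCV 4.12 (cv2) and the standard library are available. Lean on these libraries where they do the work, as an engineer would, in place of code of your own. Each camera call takes 0.05 s, during which the arm holds its last target.

## Working session

There is one attempt and no reset: what is moved stays moved. The work goes in short steps, Python scripts to look and compute and a shell command to move; the robot and the scene stay as the last step left them, time stands still between calls to the robot, and variables do not carry over. Pictures are saved under pics/ and viewed, and the job is handed in when it is done.

```bash
mkdir -p pics; ls; python3 - <<'E'
from rig import status, viewer
import cv2
s=status.sense(); print({k:(v if not hasattr(v,'__len__') else [round(float(x),4) for x in v]) for k,v in s.items()})
for n in ["scene","side","wrist"]:
    ci=viewer.camera_info(n); print(n,ci)
    cv2.imwrite(f"pics/{n}0.png",viewer.snapshot(n))
E
```

```text
pics
{'clock': 0.0, 'qpos': [1.2008, 0.522, -0.0363, 1.6, 0.0212, 1.0211, -0.1128], 'qvel': [0.0008, 0.0007, 0.0011, -0.0011, 0.0019, -0.0002, -0.0008], 'joint_efforts': [-0.0005, -92.7131, 1.9795, -36.9931, 0.0176, 0.0083, -0.0], 'eef_pos': [0.1844, -0.5968, 0.2307], 'tool_rot': [-3.1405, 0.0001, 0.2997], 'contact_force': [-0.5377, -0.0146, -1.0211], 'ft_torque': [-0.0343, -0.006, 0.0764], 'finger_gap': 0.08558137408456684}
scene {'camera_matrix': array([[362.9300085 ,   0.        , 323.9677212 ],
       [  0.        , 362.9300085 , 196.46986813],
       [  0.        ,   0.        ,   1.        ]]), 'extrinsics': array([[-0.51558702,  0.50512547, -0.69211147,  1.10731184],
       [ 0.85680257,  0.31120313, -0.41114714,  0.33710995],
       [ 0.00770637, -0.80498501, -0.59324509,  0.59300294],
       [ 0.        ,  0.        ,  0.        ,  1.        ]])}
side {'camera_matrix': array([[434.31721216,   0.        , 312.24631218],
       [  0.        , 434.31721216, 203.97703985],
       [  0.        ,   0.        ,   1.        ]]), 'extrinsics': array([[ 0.9056644 , -0.31929652,  0.27896547,  0.33049238],
       [-0.42367335, -0.6558732 ,  0.62476494, -0.4931912 ],
       [-0.0165193 , -0.6840176 , -0.72927843,  0.64917056],
       [ 0.        ,  0.        ,  0.        ,  1.        ]])}
wrist {'camera_matrix': array([[309.70691629,   0.        , 320.40252786],
       [  0.        , 309.70691629, 203.55912025],
       [  0.        ,   0.        ,   1.        ]]), 'extrinsics': array([[ 0.29450286, -0.92025532, -0.2576785 ,  0.24874523],
       [-0.95564906, -0.28407837, -0.07768109, -0.57762166],
       [-0.00171446,  0.26912752, -0.96310303,  0.3728671 ],
       [ 0.        ,  0.        ,  0.        ,  1.        ]])}
```

View pics/scene0.png

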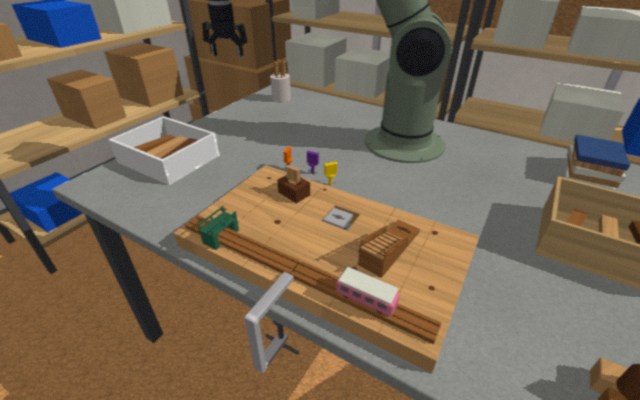

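View pics/side0.png

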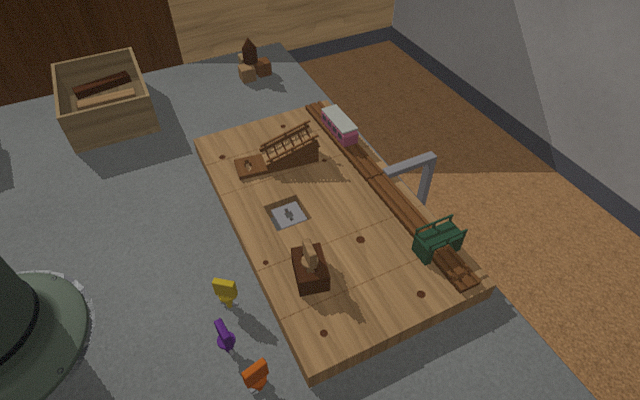

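View pics/wrist0.png

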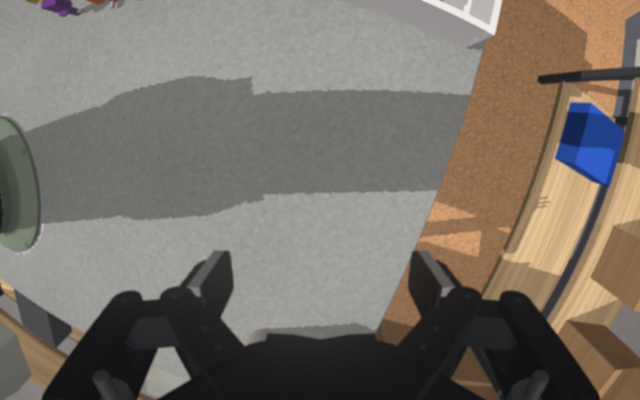

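The board, ramp (about (275,150) in side), cut-out (290,213), screw block (310,265), tram (340,122) and bridge (437,238) are all visible. I'll enlarge the side and scene views.

```bash
python3 - <<'E'
import cv2
a=cv2.imread("pics/side0.png"); 
cv2.imwrite("pics/sA.png",cv2.resize(a[90:250,190:390],None,fx=4,fy=3.75*4/3.75,interpolation=cv2.INTER_CUBIC)[:600])
cv2.imwrite("pics/sB.png",cv2.resize(a[195:395,240:505],None,fx=3,fy=3,interpolation=cv2.INTER_CUBIC))
b=cv2.imread("pics/scene0.png")
cv2.imwrite("pics/cA.png",cv2.resize(b[150:370,170:490],None,fx=2.5,fy=2.5,interpolation=cv2.INTER_CUBIC))
E
```

```text
(no output)
```

View pics/sA.png

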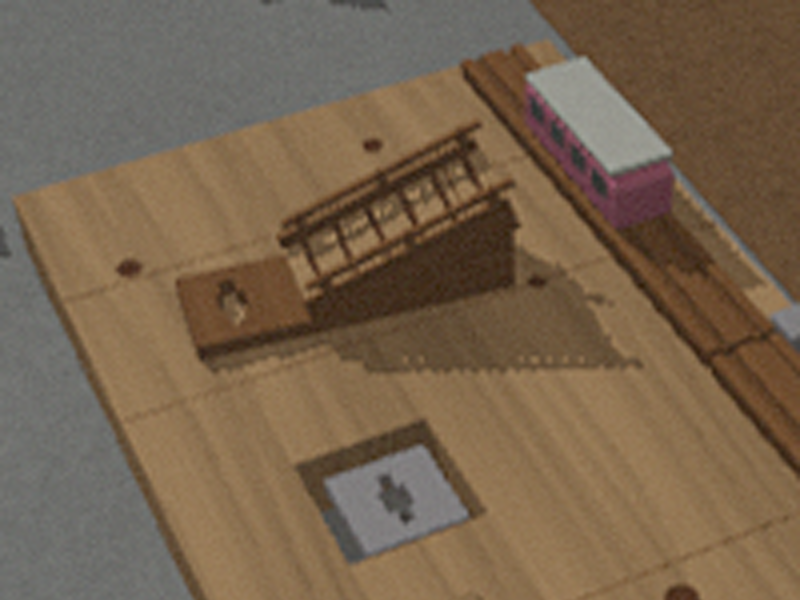

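View pics/sB.png

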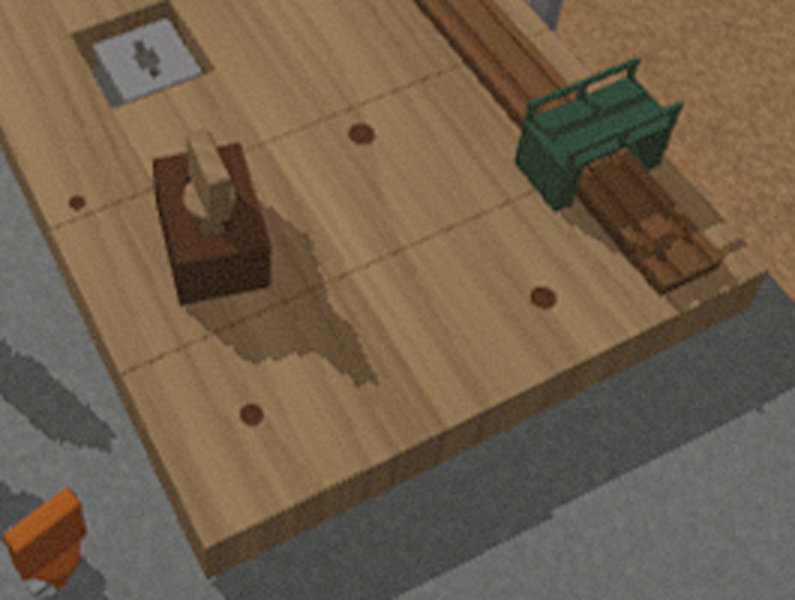

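View pics/cA.png

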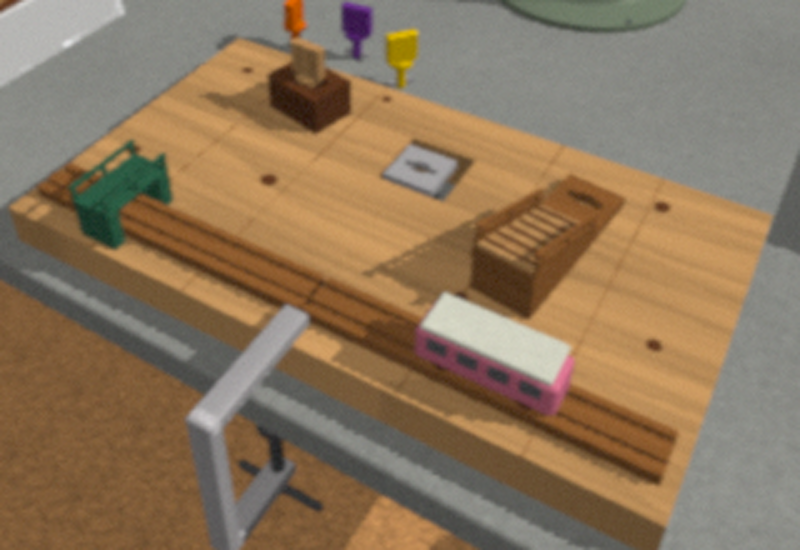

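```bash
cat > h.py <<'E'
import numpy as np, cv2
from rig import status, viewer
_c={}
def cam(n):
    if n=='wrist': return viewer.camera_info(n)
    if n not in _c: _c[n]=viewer.camera_info(n)
    return _c[n]
def ray(n,p,ci=None):
    ci=ci or cam(n);K=ci['camera_matrix'];T=ci['extrinsics']
    d=np.array([(p[0]-K[0,2])/K[0,0],(p[1]-K[1,2])/K[1,1],1.])
    if n=='wrist':
        r=np.hypot(d[0],d[1]); d=np.array([d[0]/r*np.sin(r),d[1]/r*np.sin(r),np.cos(r)]) if r>1e-9 else d
    d=T[:3,:3]@d
    return T[:3,3],d/np.linalg.norm(d)
def plane(n,p,z,ci=None):
    o,d=ray(n,p,ci); return o+d*(z-o[2])/d[2]
def two(l):
    A=np.zeros((3,3));b=np.zeros(3)
    for n,p in l:
        o,d=ray(n,p);M=np.eye(3)-np.outer(d,d);A+=M;b+=M@o
    return np.linalg.solve(A,b)
def proj(n,P,ci=None):
    ci=ci or cam(n);K=ci['camera_matrix'];T=ci['extrinsics']
    q=T[:3,:3].T@(np.asarray(P)-T[:3,3])
    if n=='wrist':
        th=np.arctan2(np.hypot(q[0],q[1]),q[2]);q=np.array([q[0],q[1],0])/np.hypot(q[0],q[1])*th;q[2]=1
    return (K@(q/q[2]))[:2]
A=lambda u,v:('side',(190+u/4,90+v/4))
B=lambda u,v:('side',(240+u/3,195+v/3))
C=lambda u,v:('scene',(170+u/2.5,150+v/2.5))
E
python3 - <<'E'
from h import *
np.set_printoptions(precision=4,suppress=True)
print("board side near -x+y?",[plane(*q,.04)[:2] for q in (A(15,198),B(207,547),B(768,272))])
print("board scene",[plane(*q,.04)[:2] for q in (C(770,213),C(240,40),C(12,210),C(660,522))])
print("cutout side",[plane(*q,.04)[:2] for q in (A(296,465),A(425,421),A(485,514),A(357,563))])
print("plate side",[plane(*q,.0395)[:2] for q in (A(323,486),A(428,444),A(470,520),A(360,560))], plane(*A(396,497),.0395))
print("plate scene kh",plane(*C(421,167),.0395))
print("tab side",[plane(*q,.05)[:2] for q in (A(178,280),A(290,257),A(203,350))], plane(*A(233,302),.05),plane(*C(585,200),.05))
print("wedge end", plane(*A(515,283),.04), plane(*C(475,285),.04),plane(*C(530,313),.04))
print("screw top", two([B(200,132),C(297,38)]),two([B(222,170),C(325,50)]))
print("block top", [plane(*q,.08)[:2] for q in (B(153,160),B(241,145),B(270,248),B(177,262),C(270,85),C(350,95),C(313,103),C(300,65))])
print("tram", two([A(527,72),C(570,352)]), two([A(587,58),C(447,296)]))
E
```

```text
board side near -x+y? [array([0.408 , 0.3256]), array([ 0.4185, -0.2706]), array([ 0.7545, -0.2663])]
board scene [array([0.4061, 0.3254]), array([ 0.4228, -0.2655]), array([ 0.7591, -0.2578]), array([0.7453, 0.33  ])]
cutout side [array([0.4777, 0.0638]), array([0.5452, 0.0637]), array([ 0.5461, -0.0041]), array([ 0.4811, -0.0056])]
plate side [array([0.4846, 0.0459]), array([0.5405, 0.0492]), array([ 0.5384, -0.0041]), array([ 0.4832, -0.0041])] [0.513  0.0242 0.0395]
plate scene kh [0.5137 0.0251 0.0395]
tab side [array([0.4665, 0.2062]), array([0.526 , 0.1977]), array([0.4611, 0.1494])] [0.4868 0.1771 0.05  ] [0.4883 0.1794 0.05  ]
wedge end [0.6292 0.1365 0.04  ] [0.6236 0.1373 0.04  ] [0.6276 0.1881 0.04  ]
screw top [ 0.4951 -0.1186  0.131 ] [ 0.4898 -0.1125  0.1083]
block top [array([ 0.4745, -0.0807]), array([ 0.5224, -0.0924]), array([ 0.5066, -0.1594]), array([ 0.4599, -0.1463]), array([ 0.524 , -0.1431]), array([ 0.4968, -0.0658]), array([ 0.527, -0.089]), array([ 0.4786, -0.1388])]
tram [0.6879 0.2402 0.0901] [0.7037 0.1672 0.1301]
```

```bash
python3 -m pendant '[0,0,0,0,0,0.15,0, 0,0,0,0,0,0.15,0, 24,-52,2,0,0,0,0, 24,-52,3,0,0,0,0, 24,-52,2,0,0,0,0, 24,-52,3,0,0,0,0, 24,-52,2,0,0,0,0, 24,-52,3,0,0,0,0]' 40 && python3 -m pendant '[24,-52,3,0,0,0,0, 24,-52,3,0,0,0,0, 24,-52,2,0,0,0,0, 24,-52,3,0,0,0,0, 24,-52,2,0,0,0,0, 24,-52,2,0,0,0,0, 0,0,0,0,0,0,0, 0,0,0,0,0,0,0]'
```

```text
clock: 1.15
eef_pos: [0.3291, -0.2834, 0.2163]
tool_rot: [3.141, -0.0, -0.0]
contact_force: [1.8, -0.5, -0.2]
finger_gap: 0.0855
clock: 2.15
eef_pos: [0.4723, 0.0264, 0.201]
tool_rot: [3.141, 0.001, -0.0]
contact_force: [0.1, -0.3, 1.0]
finger_gap: 0.0855
```

```bash
python3 - <<'E'
from h import *
import pickle
ci=viewer.camera_info('wrist'); im=viewer.snapshot('wrist'); pickle.dump(ci,open('w1.pkl','wb'))
cv2.imwrite('pics/w1.png',im); print(status.sense()['qpos'])
cv2.imwrite('pics/w1b.png',cv2.resize(im[120:320,180:460],None,fx=2.8,fy=2.8,interpolation=cv2.INTER_CUBIC))
E
```

```text
[ 0.02771297  0.33167363 -0.25759518  2.00981293  0.11480666  0.81418524
 -1.86746312]
```

View pics/w1.png

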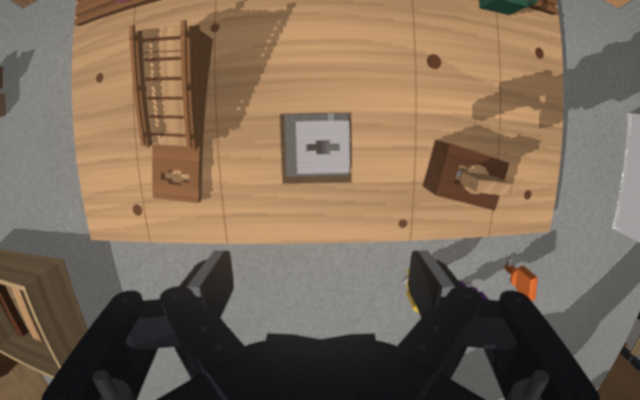

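The wrist view shows ramp keyhole near (176,177), plate keyhole near (323,147), screw near (480,182). Zooming on each.

```bash
python3 - <<'E'
import cv2,numpy as np
im=cv2.imread('pics/w1.png')
z=lambda x,y,w,h,f:cv2.resize(im[y:y+h,x:x+w],None,fx=f,fy=f,interpolation=cv2.INTER_CUBIC)
top=np.hstack([z(270,100,100,100,4),z(130,130,100,100,4)])
cv2.imwrite('pics/z1.png',top)
cv2.imwrite('pics/z2.png',z(410,120,130,100,6))
E
```

```text
(no output)
```

View pics/z1.png

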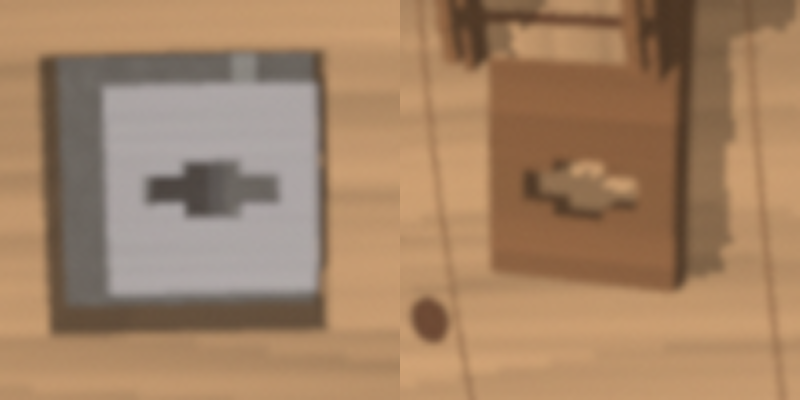

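View pics/z2.png

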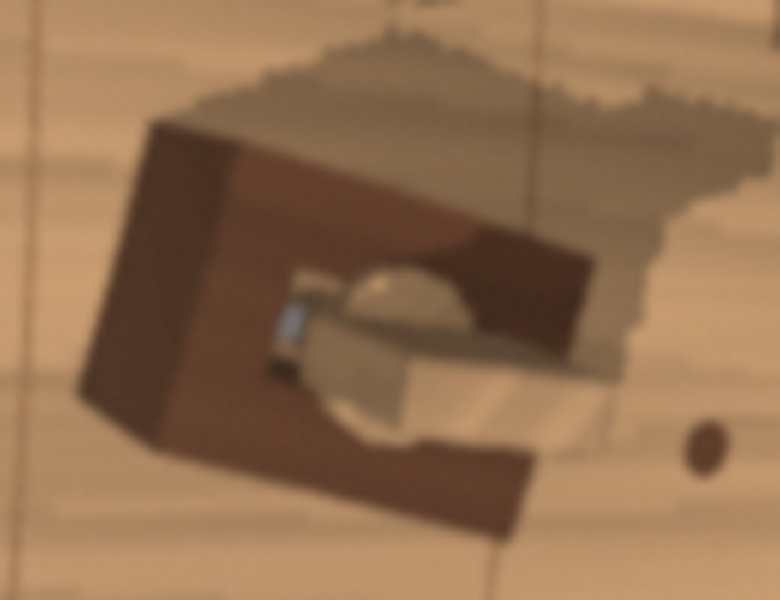

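```bash
python3 - <<'E'
from h import *
import pickle
np.set_printoptions(precision=4,suppress=True)
ci=pickle.load(open('w1.pkl','rb'))
P=lambda u,v,z:plane('wrist',(270+u/4-.4,100+v/4-.4),z,ci)
R=lambda u,v,z:plane('wrist',(130+(u-400)/4-.4,130+v/4-.4),z,ci)
S=lambda u,v,z:plane('wrist',(410+u/6-.4,120+v/6-.4),z,ci)
def ang(a,b):d=b-a;return np.arctan2(d[1],d[0])
c=np.array([P(*q,.04) for q in ((42,57),(323,50),(326,328),(52,333))]);print('cut',c[:,:2],c.mean(0))
print('cut yaw',ang(c[1],c[0])-np.pi/2,ang(c[2],c[3])-np.pi/2,ang(c[3],c[0]),ang(c[2],c[1]))
p=np.array([P(*q,.0395) for q in ((103,86),(320,82),(322,294),(106,297))]);print('plate',p[:,:2],p.mean(0),ang(p[2],p[3])-np.pi/2)
print('kh',P(213,188.5,.0395), P(146,190,.0395),P(280,190,.0395))
t=[R(*q,.05) for q in ((490,270),(676,290),(490,58))];print('tab',*t,'yaw',ang(t[1],t[0])-np.pi/2,ang(t[0],t[2]))
print('rh',R(581,188,.05),R(524,185,.05),R(638,190,.05))
s=np.array([S(*q,.12) for q in ((408,357),(622,380),(608,457),(402,437))]);print('head',s,s.mean(0),ang(s[1],s[0])-np.pi/2,ang(s[2],s[3])-np.pi/2)
b=np.array([S(*q,.08) for q in ((237,143),(595,262),(508,541),(157,450))]);print('block',b[:,:2],b.mean(0),ang(b[1],b[0])-np.pi/2,ang(b[2],b[3])-np.pi/2)
E
```

```text
cut [[ 0.5452  0.0649]
 [ 0.5466 -0.0031]
 [ 0.4776 -0.0048]
 [ 0.4764  0.0639]] [0.5114 0.0302 0.04  ]
cut yaw 0.021064889377969243 0.017285929626961183 0.015847522752517888 0.02461732000366751
plate [[ 0.5378  0.0502]
 [ 0.5388 -0.0025]
 [ 0.4861 -0.0037]
 [ 0.4854  0.0501]] [0.512  0.0235 0.0395] 0.013869327367788564
kh [0.5124 0.0235 0.0395] [0.5121 0.0399 0.0395] [0.5121 0.0071 0.0395]
tab [0.465  0.2087 0.05  ] [0.4592 0.1521 0.05  ] [0.5222 0.2018 0.05  ] yaw -0.10136627668559406 -0.1202395216927628
rh [0.4867 0.177  0.05  ] [0.488  0.1945 0.05  ] [0.4858 0.1602 0.05  ]
head [[ 0.4974 -0.1002  0.12  ]
 [ 0.4952 -0.1372  0.12  ]
 [ 0.4839 -0.1365  0.12  ]
 [ 0.4864 -0.1007  0.12  ]] [ 0.4907 -0.1187  0.12  ] -0.06168164105914187 -0.06925329444090811
block [[ 0.5219 -0.0896]
 [ 0.5066 -0.1579]
 [ 0.4594 -0.147 ]
 [ 0.4744 -0.08  ]] [ 0.4906 -0.1186  0.08  ] -0.2196485941031725 -0.220267354408892
```

```bash
python3 -m pendant '[40.5,-46,20,0,0,0,0, 40.5,-46,20,0,0,0,0, 40.5,-46.5,20,0,0,0,0, 0,0,0,0,0,0.11,0, 0,0,30,0,0,0,0, 0,0,30,0,0,0,0, 0,0,20,0,0,0,0, 0,0,0,0,0,0,0]' 40; python3 - <<'E'
from h import *
cv2.imwrite('pics/s2.png',cv2.resize(viewer.snapshot('side')[60:260,150:416],None,fx=3,fy=3))
E
```

```text
clock: 3.2
eef_pos: [0.5898, 0.1598, 0.0623]
tool_rot: [3.141, 0.002, -0.111]
contact_force: [0.6, -0.3, -0.4]
finger_gap: 0.0853
```

View pics/s2.png

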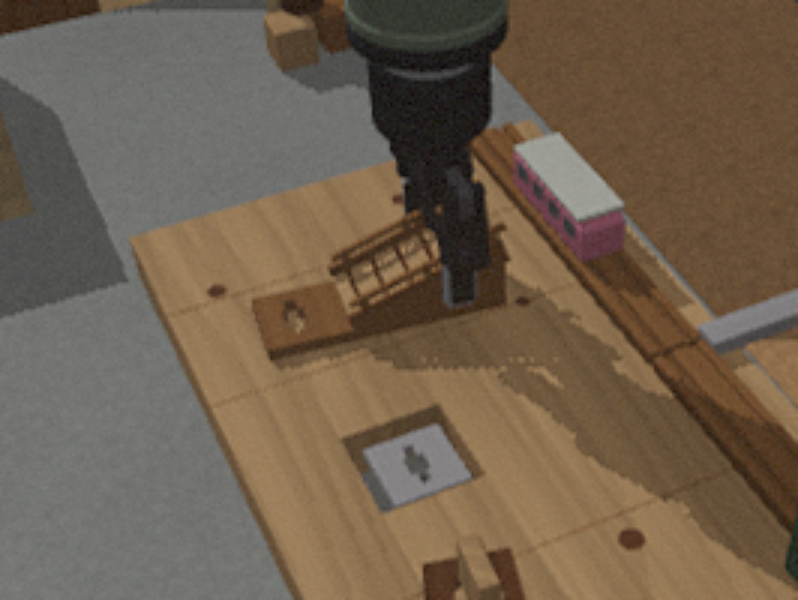

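Fingers straddle the wedge (about (465,260) in crop). Correct a few mm, lower, grip.

```bash
python3 -m pendant '[3.5,-5.5,12,0,0,0,0, 0,0,0,0,0,0,0, 0,0,0,0,0,0,1, 0,0,0,0,0,0,1, 0,0,0,0,0,0,1, 0,0,0,0,0,0,1]' 50
```

```text
clock: 4.0
eef_pos: [0.5947, 0.166, 0.0518]
tool_rot: [-3.141, -0.001, -0.11]
contact_force: [-1.1, -0.9, 5.9]
finger_gap: 0.0552
```

```bash
python3 -m pendant '[0,0,-15,0,0,0,1, 0,0,-15,0,0,-0.13,1, 6,35,0,0,0,0,1, 6,35,0,0,0,0,1, 6,35,0,0,0,0,1, 5.5,35,0,0,0,0,1, 0,0,0,0,0,0,1, 0,0,0,0,0,0,1]'; python3 - <<'E'
from h import *
import pickle
ci=viewer.camera_info('wrist'); im=viewer.snapshot('wrist'); pickle.dump(ci,open('w2.pkl','wb'))
cv2.imwrite('pics/w2.png',im)
cv2.imwrite('pics/s3.png',cv2.resize(viewer.snapshot('side')[60:260,150:416],None,fx=3,fy=3))
E
```

```text
clock: 5.0
eef_pos: [0.6207, 0.0269, 0.0818]
tool_rot: [-3.141, -0.0, 0.02]
contact_force: [0.5, 0.5, -2.8]
finger_gap: 0.055
```

View pics/s3.png

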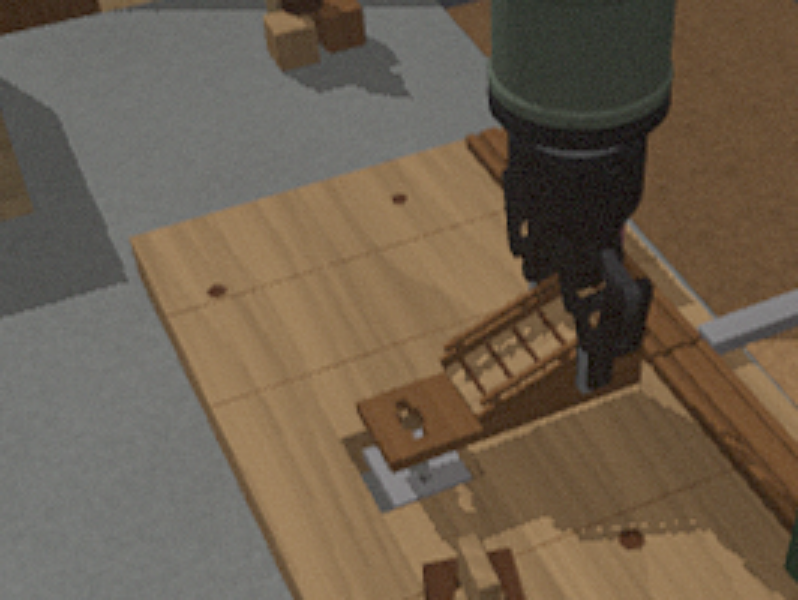

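View pics/w2.png

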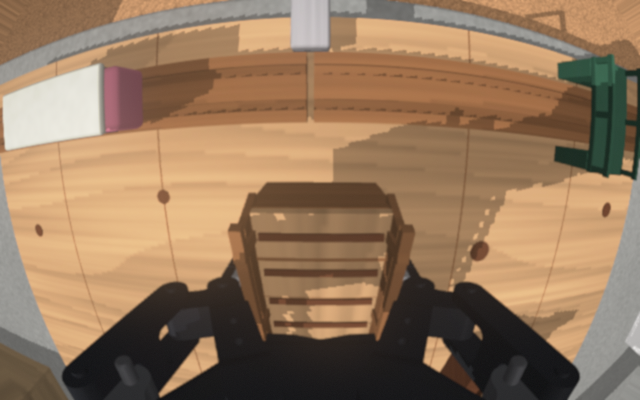

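The ramp hangs level over the plate (tab hole at (410,415) in the crop). Lower it.

```bash
python3 -m pendant '[0,0,14,0,0,0,1, 0,0,10,0,0,0,1, 0.3,-0.4,5,0,0,0,1, 0,0,0.5,0,0,0,1, 0,0,0,0,0,0,1]'; python3 - <<'E'
from h import *
a=viewer.snapshot('side');b=viewer.snapshot('scene')
cv2.imwrite('pics/s4.png',np.hstack([cv2.resize(a[150:250,240:340],None,fx=4,fy=4,interpolation=cv2.INTER_CUBIC),cv2.resize(b[180:280,300:400],None,fx=4,fy=4,interpolation=cv2.INTER_CUBIC)]))
E
```

```text
clock: 5.72
eef_pos: [0.6205, 0.0269, 0.0519]
tool_rot: [3.141, 0.001, 0.02]
contact_force: [-5.9, -0.9, 8.7]
finger_gap: 0.0549
```

View pics/s4.png

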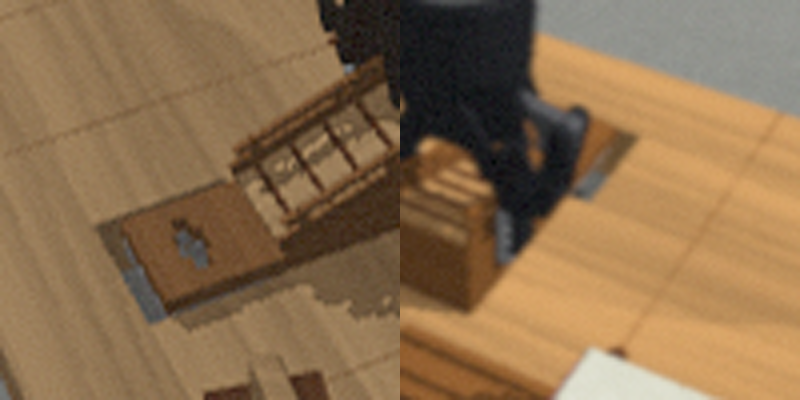

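```bash
python3 -m pendant '[0,0,0,0,0,0,0, 0,0,0,0,0,0,0, 0,0,-20,0,0,0,0, 0,0,-50,0,0,0,0, 0,0,-50,0,0,0,0, -50,10,-20,0,0,0,0, -55,15,0,0,0,0,0, -55,15,0,0,0,0,0]' && python3 -m pendant '[0,0,0,0,0,0,0, 0,0,0,0,0,0,0]'; python3 - <<'E'
from h import *
import pickle
ci=viewer.camera_info('wrist'); im=viewer.snapshot('wrist'); pickle.dump(ci,open('w3.pkl','wb'))
cv2.imwrite('pics/w3.png',im)
E
```

```text
clock: 6.82
eef_pos: [0.4603, -0.0168, 0.1931]
tool_rot: [3.141, -0.002, 0.02]
contact_force: [1.1, -1.3, 0.1]
finger_gap: 0.0854
clock: 7.08
eef_pos: [0.4627, -0.0162, 0.193]
tool_rot: [-3.142, -0.002, 0.02]
contact_force: [0.8, 0.3, 0.6]
finger_gap: 0.0855
```

View pics/w3.png

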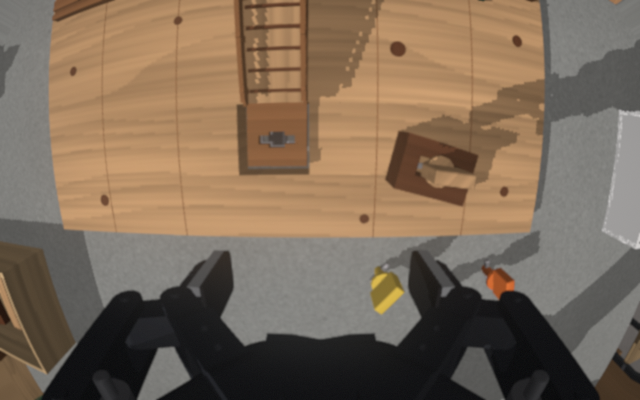

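```bash
python3 - <<'E'
import cv2,numpy as np
im=cv2.imread('pics/w3.png')
cv2.imwrite('pics/z3.png',np.hstack([cv2.resize(im[95:185,230:320],None,fx=4.4,fy=4.4,interpolation=cv2.INTER_CUBIC),cv2.resize(im[120:160,255:295],None,fx=9.9,fy=9.9,interpolation=cv2.INTER_CUBIC)]))
E
```

```text
(no output)
```

View pics/z3.png

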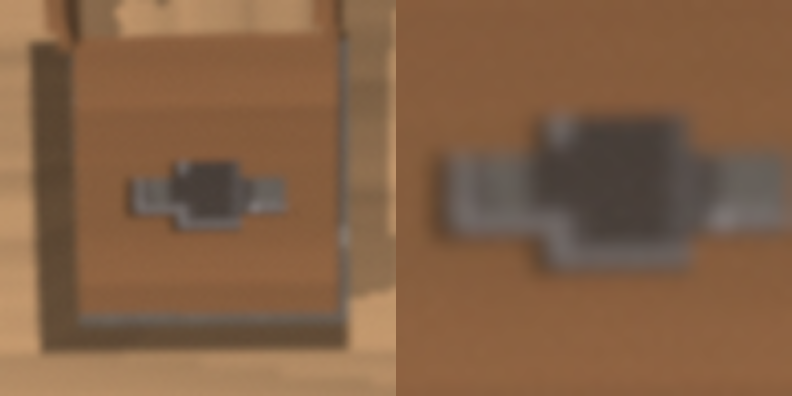

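```bash
python3 - <<'E'
from h import *
import pickle
np.set_printoptions(precision=4,suppress=True)
ci=pickle.load(open('w3.pkl','rb'))
P=lambda u,v,z:plane('wrist',(230+u/4.4-.4,95+v/4.4-.4),z,ci)[:2]
print('cam',ci['extrinsics'][:3,3])
print('tab hole: left/right ends',P(131,195,.05),P(286,195,.05),'bot/top sq',P(206,230,.05),P(206,160,.05),'ctr',P(208.5,195,.05))
print('dark sq bottom',P(206,218,.0395),'left/right',P(172,200,.0395),P(242,190,.0395))
t=np.array([P(*q,.05) for q in ((80,317),(342,314),(73,42),(340,38))]);print(t)
c=np.array([P(*q,.04) for q in ((42,350),(348,347),(32,45))]);print('cut',c)
E
```

```text
cam [ 0.5296 -0.0157  0.3352]
tab hole: left/right ends [0.5117 0.0408] [0.5117 0.0079] bot/top sq [0.5043 0.0247] [0.5191 0.0247] ctr [0.5117 0.0242]
dark sq bottom [0.506  0.0262] left/right [0.5099 0.0337] [0.5121 0.0183]
[[ 0.4855  0.0524]
 [ 0.4866 -0.0041]
 [ 0.5446  0.0533]
 [ 0.5448 -0.0029]]
cut [[ 0.4765  0.0639]
 [ 0.4778 -0.0051]
 [ 0.5447  0.0651]]
```

```bash
python3 -m pendant '[13,51.5,0,0,0,0,0, 13,51.5,0,0,0,0,0, 0,0,0,0,0,-0.186,0, 0,0,0,0,0,-0.186,0, 0,0,0,0,0,-0.186,0, 0,0,0,0,0,-0.186,0, 0,0,0,0,0,-0.186,0, 0,0,0,0,0,-0.186,0]' && python3 -m pendant '[0,0,0,0,0,-0.186,0, 0,0,0,0,0,-0.184,0, 0,0,30,0,0,0,0, 0,0,0,0,0,0,0, 0,0,0,0,0,0,0]'; python3 - <<'E'
from h import *
import pickle
ci=viewer.camera_info('wrist'); im=viewer.snapshot('wrist'); pickle.dump(ci,open('w4.pkl','wb'))
cv2.imwrite('pics/w4.png',im); s=status.sense();print(s['qpos'],s['eef_pos'])
E
```

```text
clock: 8.12
eef_pos: [0.4908, -0.1185, 0.1918]
tool_rot: [3.142, -0.001, 1.142]
contact_force: [0.8, -0.8, -0.1]
finger_gap: 0.0853
clock: 8.75
eef_pos: [0.4905, -0.1185, 0.1624]
tool_rot: [3.141, -0.0, 1.506]
contact_force: [-0.9, 0.2, 0.5]
finger_gap: 0.0854
[ 0.56857766  0.47925777 -0.58986629  1.95814667  0.36247727  0.80849591
 -0.28834324] [ 0.49051513 -0.11865409  0.16257368]
```

View pics/w4.png

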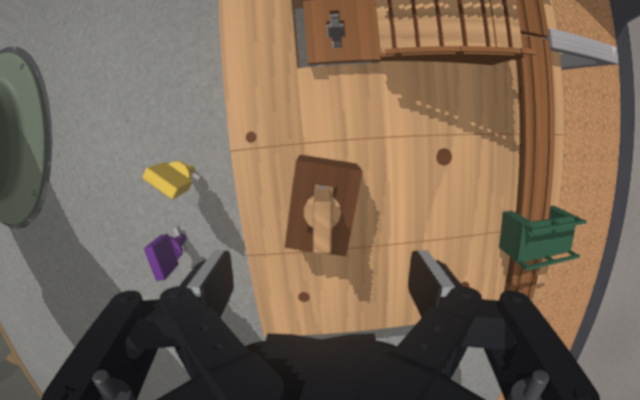

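The grip bar sits centred between the fingers (column ~322, rows 195–254). Refine before gripping.

```bash
python3 - <<'E'
import cv2,numpy as np
im=cv2.imread('pics/w4.png')
cv2.imwrite('pics/z4.png',cv2.resize(im[150:265,270:380],None,fx=5,fy=5,interpolation=cv2.INTER_CUBIC))
E
```

```text
(no output)
```

View pics/z4.png

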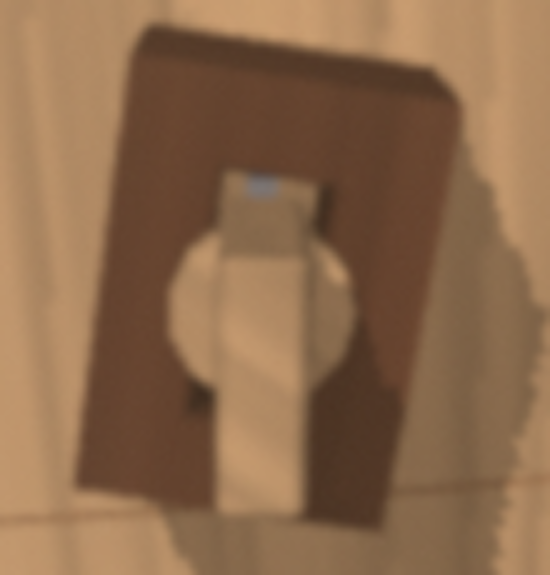

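```bash
python3 - <<'E'
from h import *
import pickle
np.set_printoptions(precision=4,suppress=True)
ci=pickle.load(open('w4.pkl','rb'))
P=lambda u,v,z:plane('wrist',(270+u/5-.4,150+v/5-.4),z,ci)[:2]
s=np.array([P(*q,.12) for q in ((219,255),(306,257),(304,514),(216,513))]);print(s,s.mean(0),np.linalg.norm(s[0]-s[3]),np.linalg.norm(s[0]-s[1]))
m1=(s[0]+s[1])/2;m2=(s[2]+s[3])/2;d=m1-m2;print('yaw',np.arctan2(d[1],d[0])-np.pi/2)
print('collar',P(262,315,.085))
b=np.array([P(*q,.08) for q in ((143,50),(460,108),(382,527),(77,488))]);print(b.mean(0))
E
```

```text
[[ 0.4864 -0.1004]
 [ 0.4971 -0.1014]
 [ 0.495  -0.136 ]
 [ 0.4835 -0.1351]] [ 0.4905 -0.1182] 0.03484985586811761 0.01074181448663161
yaw -0.07348801078982703
collar [ 0.4907 -0.1193]
[ 0.4912 -0.1189]
```

```bash
python3 -m pendant '[0,0,35,0,0,0,0, 0,0,30,0,0,0,0, 0,0,9,0,0,0,0, 0,0,0,0,0,0,0, 0,0,0,0,0,0,1, 0,0,0,0,0,0,1, 0,0,0,0,0,0,1, 0,0,0,0,0,0,1]' 60 && python3 -m pendant '[0,0,0,0,0,0,1, 0,0,0,0,0,0,1, 0,0,0,0,0,0,1]'
```

```text
clock: 9.8
eef_pos: [0.4899, -0.1189, 0.0879]
tool_rot: [3.141, 0.0, 1.506]
contact_force: [-0.0, 0.9, -0.3]
finger_gap: 0.0121
clock: 10.18
eef_pos: [0.4899, -0.1189, 0.088]
tool_rot: [3.141, 0.0, 1.506]
contact_force: [-2.7, -0.2, 6.4]
finger_gap: 0.0114
```

```bash
python3 -m pendant '[0,0,-20,0,0,0,1, 0,0,-25,0,0,0,1, 0,0,-15,0,0,-0.084,1, 35.5,6.2,0,0,0,0,1, 35.5,6.2,0,0,0,0,1, 35.5,6.3,0,0,0,0,1, 35.9,6.3,0,0,0,0,1, 0,0,0,0,0,0,1]' && python3 -m pendant '[0,0,25,0,0,0,1, 0,0,18,0,0,0,1, 0,0,0,0,0,0,1]'; python3 - <<'E'
from h import *
import pickle
a=viewer.snapshot('side');b=viewer.snapshot('scene')
cv2.imwrite('pics/s5.png',np.hstack([cv2.resize(a[130:230,240:340],None,fx=4,fy=4,interpolation=cv2.INTER_CUBIC),cv2.resize(b[150:250,290:390],None,fx=4,fy=4,interpolation=cv2.INTER_CUBIC)]))
E
```

```text
clock: 11.18
eef_pos: [0.5122, 0.0268, 0.1479]
tool_rot: [3.141, -0.001, 1.594]
contact_force: [0.5, -0.6, -1.0]
finger_gap: 0.0112
clock: 11.55
eef_pos: [0.5113, 0.0235, 0.1036]
tool_rot: [-3.139, 0.0, 1.589]
contact_force: [0.9, 0.2, 0.3]
finger_gap: 0.011
```

View pics/s5.png

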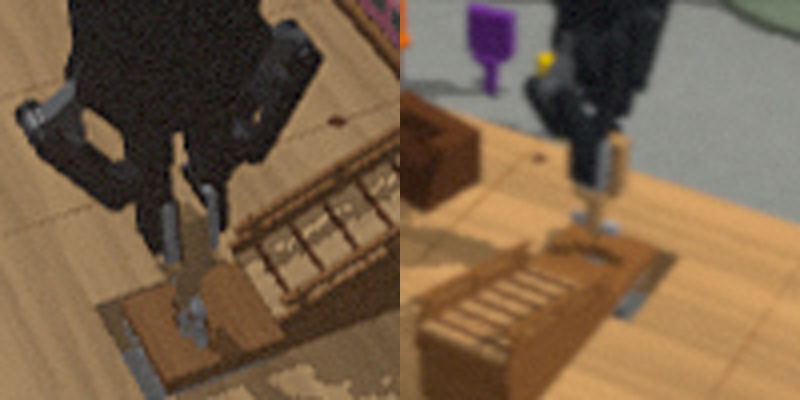

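```bash
python3 -m pendant '[0.3,0.7,6,0,0,0,1, 0,0,5,0,0,0,1, 0,0,3,0,0,0,1, 0,0,0,0,0,0,1]' && python3 -m pendant '[0,0,3,0,0,0,1, 0,0,3,0,0,0,1, 0,0,0,0,0,0,1]'
```

```text
clock: 12.15
eef_pos: [0.5127, 0.0243, 0.0905]
tool_rot: [-3.141, -0.0, 1.59]
contact_force: [0.2, -0.0, -0.3]
finger_gap: 0.0109
clock: 12.52
eef_pos: [0.5127, 0.0243, 0.0845]
tool_rot: [-3.141, -0.0, 1.59]
contact_force: [0.1, 0.1, -0.6]
finger_gap: 0.0113
```

```bash
python3 -m pendant '[0,-0.2,1.5,0,0,0,1, -0.2,0,1,0,0,0,1, 0,0,0,0,0,0,1]' && python3 -m pendant '[0,0,2,0,0,0,1, 0,0,2,0,0,0,1, 0,0,0,0,0,0,1]'&& python3 -m pendant '[0,0,1,0,0,0,1, 0,0,1,0,0,0,1, 0,0,0,0,0,0,1]'
```

```text
clock: 12.9
eef_pos: [0.5126, 0.0241, 0.0822]
tool_rot: [-3.142, -0.0, 1.59]
contact_force: [-0.5, 0.4, -0.6]
finger_gap: 0.011
clock: 13.28
eef_pos: [0.5124, 0.0241, 0.0781]
tool_rot: [-3.141, -0.0, 1.59]
contact_force: [-0.6, -0.7, -0.3]
finger_gap: 0.0113
clock: 13.65
eef_pos: [0.5125, 0.0241, 0.0762]
tool_rot: [-3.141, 0.0, 1.59]
contact_force: [-0.8, -0.1, -0.8]
finger_gap: 0.0111
```

Through the tab with no contact. Now feel for the plate.

```bash
python3 -m pendant '[0,0,1,0,0,0,1, 0,0,0.7,0,0,0,1, 0,0,0,0,0,0,1]' && python3 -m pendant '[0,0,0.7,0,0,0,1, 0,0,0,0,0,0,1]'
```

```text
clock: 14.02
eef_pos: [0.5126, 0.0241, 0.0745]
tool_rot: [-3.142, 0.0, 1.59]
contact_force: [0.1, 0.2, -0.3]
finger_gap: 0.0113
clock: 14.28
eef_pos: [0.5126, 0.0241, 0.0738]
tool_rot: [-3.142, 0.0, 1.59]
contact_force: [0.3, -0.3, -0.7]
finger_gap: 0.0111
```

```bash
python3 -m pendant '[0,0,0.7,0,0,0,1, 0,0,0,0,0,0,1]'
```

```text
clock: 14.52
eef_pos: [0.5126, 0.0241, 0.0731]
tool_rot: [-3.142, 0.0, 1.59]
contact_force: [0.4, 0.5, 0.1]
finger_gap: 0.0116
```

```bash
python3 -m pendant '[0,0,0.8,0,0,0,1, 0,0,0,0,0,0,1]'; python3 -m pendant '[0,0,0.8,0,0,0,1, 0,0,0,0,0,0,1]'
```

```text
clock: 14.78
eef_pos: [0.5126, 0.0241, 0.0723]
tool_rot: [-3.141, -0.0, 1.59]
contact_force: [0.3, 0.4, -0.9]
finger_gap: 0.0112
clock: 15.02
eef_pos: [0.5126, 0.0241, 0.0715]
tool_rot: [-3.141, -0.0, 1.59]
contact_force: [-0.9, 0.2, -0.8]
finger_gap: 0.0111
```

```bash
python3 -m pendant '[0,0,1,0,0,0,1, 0,0,1,0,0,0,1, 0,0,0,0,0,0,1]'; python3 -m pendant '[0,0,1.5,0,0,0,1, 0,0,1.5,0,0,0,1, 0,0,0,0,0,0,1]'
```

```text
clock: 15.4
eef_pos: [0.5125, 0.0241, 0.0695]
tool_rot: [-3.141, 0.0, 1.59]
contact_force: [-0.3, 0.7, -0.1]
finger_gap: 0.0108
clock: 15.78
eef_pos: [0.5125, 0.0241, 0.0664]
tool_rot: [-3.141, -0.0, 1.59]
contact_force: [0.6, -0.4, -0.3]
finger_gap: 0.0111
```

```bash
python3 -m pendant '[0,0,1.5,0,0,0,1, 0,0,1.5,0,0,0,1, 0,0,0,0,0,0,1]'; python3 -m pendant '[0,0,1,0,0,0,1, 0,0,1,0,0,0,1, 0,0,0,0,0,0,1]'
```

```text
clock: 16.15
eef_pos: [0.5125, 0.0241, 0.0634]
tool_rot: [-3.141, 0.0, 1.59]
contact_force: [0.2, -0.1, -0.3]
finger_gap: 0.0113
clock: 16.52
eef_pos: [0.5126, 0.0241, 0.0615]
tool_rot: [-3.142, -0.0, 1.59]
contact_force: [0.0, -0.8, -1.3]
finger_gap: 0.011
```

Down freely; check by camera that the screw really goes down (not slipping in the grip).

```bash
python3 -m pendant '[0,0,1,0,0,0,1, 0,0,1,0,0,0,1, 0,0,0,0,0,0,1]'; python3 - <<'E'
from h import *
a=viewer.snapshot('side');b=viewer.snapshot('scene')
cv2.imwrite('pics/s6.png',np.hstack([cv2.resize(a[130:230,240:340],None,fx=4,fy=4,interpolation=cv2.INTER_CUBIC),cv2.resize(b[150:250,290:390],None,fx=4,fy=4,interpolation=cv2.INTER_CUBIC)]))
E
```

```text
clock: 16.9
eef_pos: [0.5125, 0.0241, 0.0594]
tool_rot: [-3.141, 0.0, 1.59]
contact_force: [-0.2, 0.4, -0.4]
finger_gap: 0.0108
```

View pics/s6.png

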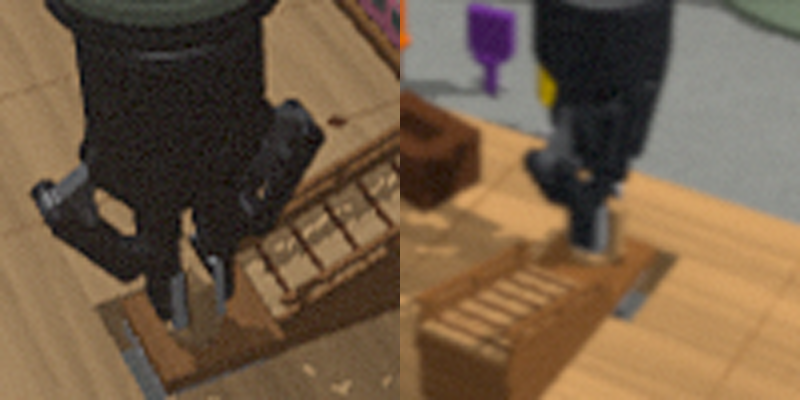

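The collar is nearly on the tab. Small steps until the collar touches.

```bash
python3 -m pendant '[0,0,0.6,0,0,0,1, 0,0,0,0,0,0,1]'; python3 -m pendant '[0,0,0.5,0,0,0,1, 0,0,0,0,0,0,1]'
```

```text
clock: 17.25
eef_pos: [0.5126, 0.0241, 0.0589]
tool_rot: [-3.142, -0.0, 1.59]
contact_force: [0.1, -0.1, -1.0]
finger_gap: 0.0112
clock: 17.5
eef_pos: [0.5125, 0.0241, 0.0584]
tool_rot: [-3.141, -0.0, 1.59]
contact_force: [-0.5, 1.2, -0.2]
finger_gap: 0.0115
```

```bash
python3 -m pendant '[0,0,0.4,0,0,0,1, 0,0,0,0,0,0,1]'
```

```text
clock: 17.75
eef_pos: [0.5126, 0.0241, 0.0581]
tool_rot: [3.142, -0.0, 1.59]
contact_force: [-0.4, -0.6, 0.6]
finger_gap: 0.0112
```

```bash
python3 -m pendant '[0,0,0.3,0,0,0,1, 0,0,0,0,0,0,1]'
```

```text
clock: 18.0
eef_pos: [0.5126, 0.0241, 0.0578]
tool_rot: [-3.142, 0.0, 1.59]
contact_force: [-1.9, 0.0, 5.1]
finger_gap: 0.0112
```

```bash
python3 -m pendant '[0,0,0.3,0,0,0,1, 0,0,0,0,0,0,1]'
```

```text
clock: 18.25
eef_pos: [0.5126, 0.0241, 0.0577]
tool_rot: [3.142, 0.0, 1.59]
contact_force: [-4.5, -0.5, 10.5]
finger_gap: 0.0111
```

Collar seated (tip ≈22 mm below the board top). Ease off 0.3 mm and turn.

```bash
python3 -m pendant '[0,0,-0.3,0,0,0,1, 0,0,0,0,0,0.1,1, 0,0,0,0,0,0.1,1, 0,0,0,0,0,0.1,1, 0,0,0,0,0,0,1]'
```

```text
clock: 18.88
eef_pos: [0.5129, 0.0243, 0.0579]
tool_rot: [3.141, -0.0, 1.291]
contact_force: [0.6, 0.3, 4.4]
finger_gap: 0.0111
```

```bash
python3 -m pendant '[0,0,0,0,0,0.15,1, 0,0,0,0,0,0.15,1, 0,0,0,0,0,0.15,1, 0,0,0,0,0,0.15,1, 0,0,0,0,0,0,1]'
```

```text
clock: 19.5
eef_pos: [0.5128, 0.0243, 0.0578]
tool_rot: [3.141, -0.0, 0.693]
contact_force: [0.1, 0.5, 4.3]
finger_gap: 0.011
```

```bash
python3 -m pendant '[0,0,0,0,0,0.15,1, 0,0,0,0,0,0.15,1, 0,0,0,0,0,0.15,1, 0,0,0,0,0,0.15,1, 0,0,0,0,0,0.07,1, 0,0,0,0,0,0,1]'
```

```text
clock: 20.25
eef_pos: [0.5127, 0.0243, 0.0578]
tool_rot: [-3.142, -0.0, 0.025]
contact_force: [0.3, 0.4, 5.6]
finger_gap: 0.0114
```

```bash
python3 -m pendant '[0,0,0,0,0,0,0.5, 0,0,0,0,0,0,0, 0,0,0,0,0,0,0, 0,0,0,0,0,0,0, 0,0,-20,0,0,0,0, 0,0,-40,0,0,0,0, -20,0,-50,0,0,0,0, -30,0,-30,0,0,0,0]'; python3 -m pendant '[0,0,0,0,0,0,0, 0,0,0,0,0,0,0]'; python3 - <<'E'
from h import *
import pickle
ci=viewer.camera_info('wrist'); im=viewer.snapshot('wrist'); pickle.dump(ci,open('w5.pkl','wb'))
a=viewer.snapshot('side')
cv2.imwrite('pics/w5.png',im)
cv2.imwrite('pics/s7.png',cv2.resize(a[90:290,190:456],None,fx=3,fy=3,interpolation=cv2.INTER_CUBIC))
E
```

```text
clock: 21.25
eef_pos: [0.4627, 0.0232, 0.1996]
tool_rot: [-3.141, -0.002, 0.02]
contact_force: [-0.7, 1.3, -0.0]
finger_gap: 0.0853
clock: 21.5
eef_pos: [0.4629, 0.0231, 0.1976]
tool_rot: [-3.142, -0.0, 0.02]
contact_force: [-0.1, 0.8, 0.2]
finger_gap: 0.0857
```

View pics/w5.png

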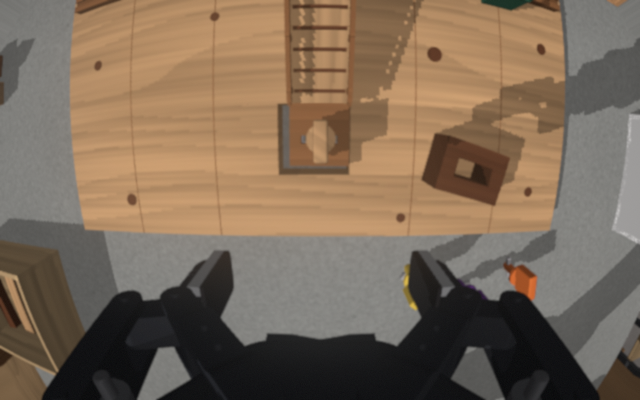

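View pics/s7.png

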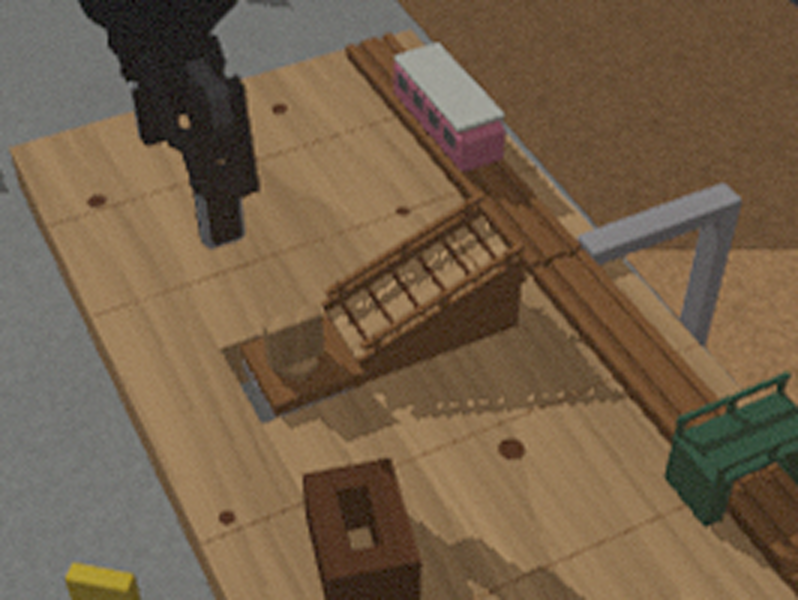

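The screw sits at (320,140) in the wrist view, grip bar now along the ramp. Quick numerical check, then hand in.

```bash
python3 - <<'E'
import cv2
im=cv2.imread('pics/w5.png')
cv2.imwrite('pics/z5.png',cv2.resize(im[90:190,270:370],None,fx=6,fy=6,interpolation=cv2.INTER_CUBIC))
E
```

```text
(no output)
```

View pics/z5.png

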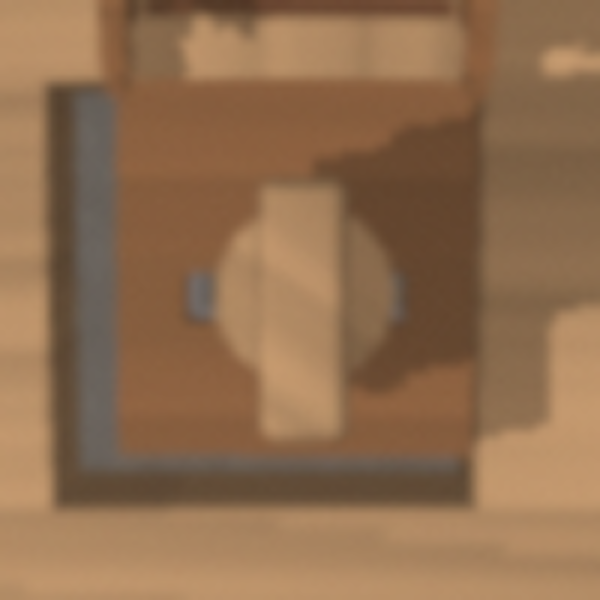

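```bash
python3 - <<'E'
from h import *
import pickle
np.set_printoptions(precision=4,suppress=True)
ci=pickle.load(open('w5.pkl','rb'))
P=lambda u,v,z:plane('wrist',(270+u/6-.4,90+v/6-.4),z,ci)[:2]
print('head top',np.mean([P(*q,.09) for q in ((261,184),(343,184),(343,440),(259,440))],0),'collar',P(305,295,.055))
t=[P(118,455,.05),P(478,455,.05),P(115,85,.05)]; print('tab front',t,'hole est',(t[0]+t[1])/2+[.025,.0])
E
```

```text
head top [0.512 0.024] collar [0.5121 0.0236]
tab front [array([0.4861, 0.0526]), array([ 0.4872, -0.0042]), array([0.5443, 0.0534])] hole est [0.5117 0.0242]
```

Upright (head and collar axes agree within 0.5 mm), concentric with the tab hole, turned about 90°, gripper clear.

```bash
python3 -c "
from rig import manip; print(manip.hand_in())"
```

```text
the job is handed in; nothing more can be done
None
```

The ramp is bolted to the board and the job is handed in at about 21.6 s on the clock. `hand_in` gives no verdict, so I have none to report.

**What I did:** I laid the ramp's tab flat over the steel plate, put the thumbscrew down through both keyholes, and stepped it down until the collar met the tab. The wrist sensor read no more than about 1 N until then. The collar then touched at about 5 N and peaked at about 10 N, and I eased off before turning it a quarter turn and letting go.

**Last checks:**
- **Screw position:** its centre is at about (0.512, 0.024) m, within about 1 mm of the tab's keyhole and 6 mm of the cut-out's centre.
- **Depth:** the tip is about 22 mm below the board's top. This comes from the arm's position, because the tip can't be seen.
- **Upright and turned:** the head and collar axes agree within about 0.5 mm, and the grip bar now lies along board x.
- **Ramp:** the tab's front edge is within a millimetre of where it was before the screw went in, and the ramp rises towards the tracks.
- **Tram and footbridge:** both look to be where they stood, judged by eye only. The arm did not go near them.
- **Gripper:** open and clear of everything.

No check failed. The different camera views disagreed by up to about 1 to 2 mm on the plate's keyhole, but the screw went in without any searching.

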